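# Strip the gauge plate from a cheese cutter and park its clamp cap

### The arm

A 6-joint arm with a two-finger parallel gripper is mounted at the origin on the work surface. World frame = base frame: x ahead of the robot, y to its left, z up, the work surface at z = 0. Lengths are in m, angles in rad, forces in N, time in s.
With the tool pointing down it reaches from about 0.35 to 0.975 m from the base axis. Payload 4.9 kg.
Tool frame: the origin (TCP) lies at the very end of the fingers, on their centre line; the grasp point (between the pads) lies 19 mm behind it; x points along the fingers, z is the direction in which the jaws open and shut, and the axes are right-handed (so a half turn about x gives the same grasp; the last joint's range is limited). The gripper opens to 85 mm and grips with 20 to 120 N. Pads are 22 mm wide; open, the fingers measure 114 mm over their backs; the gripper's body (76 mm by 85 mm) begins 54 mm behind the grasp point. The pads swing forward as they close: fully open they stand 13 mm farther back than shut.
Start: joints at [-1.342, 0.053, 1.613, -0, 1.476, -0.119], TCP at [0.213, -0.588, 0.231] pointing down, gripper open.
Joint ranges: [-3.01, 3.01], [-1.01, 2.22], [0.06, 2.58], [-1.02, 4.17], [0.09, 2.62], [-3.14, 3.14]. Speed limits (rad/s): [2.57, 2.57, 3.14, 3.14, 3.14, 3.14].

### API

Orientations are given as a rotation vector (axis times angle).
In Python, from bench import monitor, camera, ticket gives the robot as it stands.
- The arm moves only by the tool move_arm, never from a script. Its argument "commands" is a list of rows, each a list of 7 numbers: the turn, a rotation vector about the tool's x, y, z each as a share of 360 degrees, from -1 to 1, then the shift along the tool's x, y, z each as a share of 400 mm, from -1 to 1, then the opening, from -1 (shut) to 1 (fully open). A call has 1 to 5 rows; each row is the pose to reach, as a shift and turn from the pose commanded when the call began, along the tool's axes at that moment, turning the shorter way round; what a row does not reach only later rows make up. A row lasts 1/12 s, in which the tool goes at most 41.7 mm and 7.16 degrees, less where a joint would pass 70% of its speed; a pose out of reach is approached as far as the arm can. A call with a number of a shift or a turn outside -1 to 1 is refused whole. A call with a gripper value outside its range is refused whole. The fingers move at their own pace and stop on an object; "force" is the grip in N (left out, the last holds). Time passes only in rows, so rows that repeat a pose let the fingers close. It gives the time, the measured TCP pose, the force and the opening at its end, in the units of the state.
- monitor.state(): the state, without advancing time (a new reading comes with each control period).
- camera(name): name is "side" or "top"; returns a dict with "color" (420x560x3 uint8, red, green, blue), "vfov" (degrees; the focal length in pixels is half the picture's height over the tangent of half this angle, whatever the lens; pixels are square), "cx", "cy" (the principal point, pixels), "R" (3x3) and "t" (3): a world point X has camera coordinates R X + t. Camera axes: x right, y down, z forward; pixel columns grow to the right and rows downward; lengths in m; the calibration is good to about 2 mm. A picture is of the moment at which its call begins. There is no depth.
- ticket.job_done(): hands the job in, once; it reports no verdict.
The state is a dict: "clock": time; "q": joint angles; "dq": joint speeds; "joint_torque": joint torques, N m; "tcp_pos": TCP position; "orientation": TCP orientation; "wrist_force": force on the tool from outside, world axes, zero at the start; "moment": the same for the moment, N m; "grip_width": opening from 0.0 (shut) to 1.0 (fully open).
Only numpy, scipy, OpenCV 4.12 (cv2) and the standard library are available. Lean on these libraries where they do the work, as an engineer would, in place of code of your own. Each camera call takes 0.05 s, during which the arm holds its last target. There are 200 camera calls.

### The job

Draw the red gauge plate straight up out of the slotted holder on the cheese cutter and lower it into the blue wash pan, without dropping it. Then screw the cutter's black knurled cap down (clockwise) until it bottoms out, back it off a quarter turn so that the thread does not bind, and finish still gripping the cap there, so that it does not creep. Leave the jar, the cheese and the dish where they are.

Things in the scene. Friction and masses are not known exactly. Their poses are not given: they have to be found in the camera images.
- cutter: fixed cheese cutter on the counter: aluminium base 140 (x) by 260 (y) by 15 mm high with two white strips scored with thin dark lines; origin at the centre of its underside. Its own +y end carries the grey slotted holder (104 mm along y, 31 mm along x, top 60 mm above the counter, centred at y = +72 mm); its -y end carries the stud with the black cap (at y = -75 mm). It stands at varying places and yaw
- gauge_plate: loose red plastic plate, 8 mm thick (its x), 90 mm wide (its y), 110 mm high (its z), 50 to 105 g; origin at the middle of its lower edge. At the start it stands upright in the holder's slot (11 mm wide, 93 mm long, 45 mm deep, floor 15 mm above the counter) with 65 mm showing above the holder, its x and y along the cutter's x and y
- plate_top (a point): middle of the plate's top edge, 125 mm above the counter at the start
- plate_mid (a point): centre of the plate, 55 mm above its lower edge
- wash_pan: fixed open blue plastic pan 170 (x) by 160 (y) by 65 mm high, walls 4 mm, floor about 4 mm thick; origin at the centre of its underside. The plate may stand, lean or lie in it
- cap: the black knurled cap, 44 mm in diameter and 34 mm high, upright on its stud, with a white line from the centre to the rim on its top; this point is the centre of its underside (72.5 mm above the counter when wholly loose, 68 mm when bottomed out). The frame rises and sinks with the cap but does not turn with it. Nothing is within 25 mm of the cap at its own height
- cap_grip (a point): centre of the cap, 17 mm above its underside
- cap_turn (a joint): turn of the cap in rad: 0 wholly loose, grows as it is screwed down, clockwise seen from above, to 4.5 where it meets a hard stop (bottomed out). It starts on the thread between 0.5 and 2.3. The cap sinks 1.0 mm per rad (6.3 mm per turn), turns with about 0.08 N m of drag and stays where it is left
- jar: amber jar with a green lid, 64 mm in diameter, 110 mm high, a bystander; origin at its underside
- cheese: yellow block of cheese 90 by 60 by 55 mm, a bystander; origin at its underside
- sample_dish: black round dish, 120 mm in diameter, 35 mm high, a bystander; origin at its underside

How it is judged:
On the way, in this order (a step that is already met when the one before it is completed fails the run):
1. the plate is drawn up clear of the holder, upright (height (world z) of gauge_plate above 0.07 m and contact force between the fingers and gauge_plate above 0.5 N and angle between gauge_plate's own z axis and vertical below 0.5 rad), for 0.05 s.
2. the plate is in the wash pan, let go and at rest (x of plate_mid in the frame of wash_pan between -0.08 and 0.08 m and y of plate_mid in the frame of wash_pan between -0.075 and 0.075 m and height (world z) of plate_mid below 0.085 m and contact force between the fingers and gauge_plate below 0.1 N and linear speed of gauge_plate below 0.05 m/s), for 0.2 s.
3. the cap is screwed down until it bottoms out (value of joint cap_turn above 4.42 rad), for 0.1 s.
At the end, for the whole second after the job is handed in: Plate at rest, untouched, inside the pan (its centre within 80 mm in x and 75 mm in y of the pan's centre, under 85 mm high); cap, having been bottomed out, a quarter turn (within 20 degrees) back from its stop, still, gripped by the fingers with over 3 N (all of step 2 and value of joint cap_turn between 2.58 and 3.28 rad and velocity of joint cap_turn between -0.1 and 0.1 rad/s and contact force between the fingers and cap above 3 N); the arm keeps its last pose, push and grip.
It fails at once if a bystander is moved by more than 30 mm (distance of any of jar, cheese, sample_dish from where it was at the start of the episode above 0.03 m).
It fails at once if the plate is dropped (falls faster than 1.2 m/s out of the fingers, about 75 mm) (linear speed of gauge_plate above 1.2 m/s and contact force between the fingers and gauge_plate below 0.1 N).
It also fails if it takes over 67 s, if anything falls off the work surface, if the arm or the gripper's body presses on something with over 40 N, if the wrist force passes 120 N, or if a joint passes its speed limit or range.

## Working session

There is one attempt and no reset: what is moved stays moved. The work goes in short steps, Python scripts to look and compute and a tool call to move; the robot and the scene stay as the last step left them, time stands still between calls to the robot, and variables do not carry over. Pictures are saved under pics/ and viewed, about 8 in all and at most 12, crops included, and the job is handed in when it is done.

Besides the shell and the picture viewer there is one more tool, called in YAML: its name, and indented under it one key for each argument. move_arm: Moves the arm, as the interface text tells. Its arguments: {"type":"object","properties":{"commands":{"type":"array"},"force":{"type":"number"}},"required":["commands"]}

```bash
mkdir -p pics
cat > h.py <<'E'
import numpy as np, cv2
from bench import monitor, camera, ticket
def ray(c,u,v):
    f=c["color"].shape[0]/2/np.tan(np.radians(c["vfov"])/2)
    R=np.array(c["R"]);t=np.array(c["t"])
    return -R.T@t, R.T@np.array([(u-c["cx"])/f,(v-c["cy"])/f,1.])
def onz(c,u,v,z):
    o,d=ray(c,u,v); return o+d*(z-o[2])/d[2]
def proj(c,X):
    f=c["color"].shape[0]/2/np.tan(np.radians(c["vfov"])/2)
    p=np.array(c["R"])@np.array(X)+np.array(c["t"]); return p[:2]/p[2]*f+[c["cx"],c["cy"]]
def save(c,n): cv2.imwrite(f"pics/{n}.png",cv2.cvtColor(c["color"],cv2.COLOR_RGB2BGR))
E
python3 - <<'E'
from h import *
a=camera("top");b=camera("side")
for n,c in(("t0",a),("s0",b)):
    save(c,n);print(n,c["vfov"],c["cx"],c["cy"],ray(c,c["cx"],c["cy"]))
    np.save(n,c,allow_pickle=True)
print(monitor.state())
E
```

```text
t0 49.9774543420057 272.30897100826877 215.70377162203158 (array([0.47630934, 0.01122768, 1.48439362]), array([ 0.106025  ,  0.00325201, -0.99435815]))
s0 51.12436546788437 273.03324630333117 214.0302367634671 (array([0.08424122, 0.74693074, 0.75703227]), array([ 0.46931747, -0.65911458, -0.58763006]))
{'clock': 0.1, 'q': array([-1.34196514e+00,  5.32469400e-02,  1.61415023e+00,  2.93689316e-05,
        1.47601272e+00, -1.19044209e-01]), 'dq': array([ 0.00087903, -0.00332736, -0.00177457,  0.00084594,  0.00113651,
       -0.00098436]), 'joint_torque': array([ 7.76760899e-04, -3.94906962e+01, -3.71361065e+01, -6.16777584e-05,
        3.98484059e-03, -1.47659028e-05]), 'tcp_pos': array([ 0.21291684, -0.58701634,  0.23021704]), 'orientation': array([ 0.95044145,  1.35529619, -0.94840007]), 'wrist_force': array([-0.22460591, -0.39614558, -0.16056986]), 'moment': array([-0.00787845, -0.00409256, -0.07963525]), 'grip_width': 0.9999393725748185}
```

View pics/t0.png

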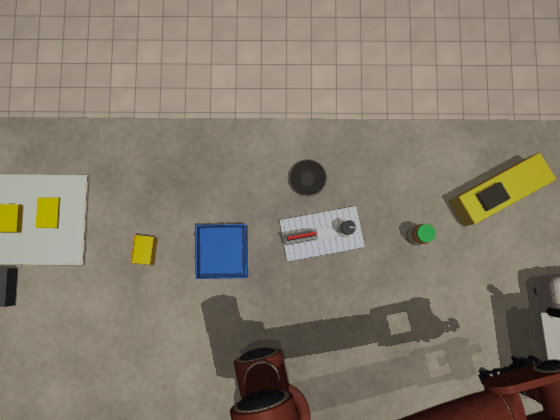

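View pics/s0.png

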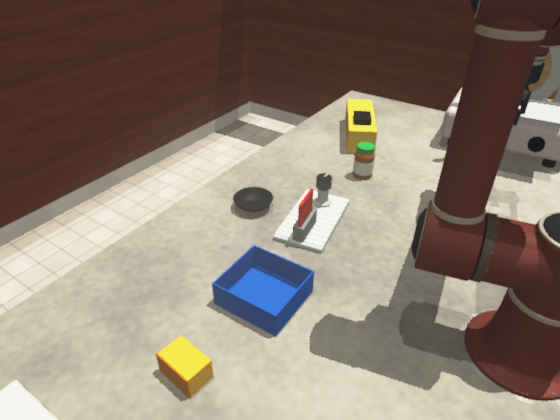

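The top view shows the pan at (221,250), the red plate at (300,236), the cap at (347,227), the jar at (424,233) and the dish at (308,177). The side view shows the plate at (306,207) and the cap at (324,182).

```bash
cat > m.py <<'E'
from h import *
a=np.load("t0.npy",allow_pickle=True).item();b=np.load("s0.npy",allow_pickle=True).item()
def hsv(c): return cv2.cvtColor(c["color"],cv2.COLOR_RGB2HSV)
def mask(c,lo,hi,box):
    m=cv2.inRange(hsv(c),lo,hi); k=np.zeros_like(m);x0,y0,x1,y1=box;k[y0:y1,x0:x1]=255;return m&k
def big(m):
    return max(cv2.findContours(m,cv2.RETR_EXTERNAL,cv2.CHAIN_APPROX_NONE)[0],key=cv2.contourArea)
# pan rim
p=big(mask(a,(100,120,40),(130,255,255),(180,210,260,290)))
box=cv2.boxPoints(cv2.minAreaRect(p));P=np.array([onz(a,u,v,.065) for u,v in box]);print("pan",P.mean(0),[np.linalg.norm(P[i]-P[i-1]) for i in range(4)],P.round(3).tolist())
r=mask(a,(0,120,60),(8,255,255),(270,215,330,255))|mask(a,(170,120,60),(180,255,255),(270,215,330,255))
q=big(r);bx=cv2.boxPoints(cv2.minAreaRect(q));Q=np.array([onz(a,u,v,.125) for u,v in bx]);print("plate",bx.tolist(),Q.mean(0),[np.linalg.norm(Q[i]-Q[i-1]) for i in range(4)])
w=cv2.inRange(hsv(a),(0,0,150),(180,60,255));k=np.zeros_like(w);k[200:265,270:370]=255;w&=k
w=cv2.morphologyEx(w,cv2.MORPH_CLOSE,np.ones((9,9)));c=big(w);cb=cv2.boxPoints(cv2.minAreaRect(c));C=np.array([onz(a,u,v,.015) for u,v in cb]);print("cutter",C.mean(0),[np.linalg.norm(C[i]-C[i-1]) for i in range(4)])
e=sorted([(C[i]-C[i-1]) for i in range(4)],key=np.linalg.norm)[-1];e=e*np.sign(e[1]);e/=np.linalg.norm(e);print("y axis",e)
cen=C.mean(0);print("pred plate",cen+.072*e,"pred cap",cen-.075*e)
for n,c,X in(("t",a,cen-.075*e),("s",b,cen-.075*e)):
    print(n,proj(c,X+[0,0,.09]),proj(c,cen+.072*e+[0,0,.11]))
def crop(c,x0,y0,x1,y1,s): return cv2.resize(c["color"][y0:y1,x0:x1],None,fx=s,fy=s,interpolation=cv2.INTER_CUBIC)
A=crop(a,270,200,370,265,6);B=crop(b,270,160,360,250,4);B=cv2.copyMakeBorder(B,0,max(0,A.shape[0]-B.shape[0]),0,0,0)
cv2.imwrite("pics/c0.png",cv2.cvtColor(A,cv2.COLOR_RGB2BGR));
E
python3 m.py
```

```text
pan [0.51557489 0.17636995 0.065     ] [np.float64(0.16931201146327313), np.float64(0.15818365040676874), np.float64(0.1692402349562681), np.float64(0.1561901169800929)] [[0.6, 0.257, 0.065], [0.601, 0.099, 0.065], [0.431, 0.097, 0.065], [0.43, 0.253, 0.065]]
plate [[286.5245056152344, 236.46417236328125], [315.6263732910156, 231.007568359375], [316.2829895019531, 234.50946044921875], [287.1811218261719, 239.966064453125]] [ 0.56177172 -0.07261299  0.125     ] [np.float64(0.010749322253361263), np.float64(0.08953854476659233), np.float64(0.01076187531360011), np.float64(0.08946430741890322)]
cutter [ 0.57742783 -0.14587304  0.015     ] [np.float64(0.13717159893142664), np.float64(0.259127263186276), np.float64(0.13760141180530544), np.float64(0.25659595223050863)]
y axis [-0.18795472  0.98217769 -0.        ]
pred plate [ 0.56389509 -0.07515624  0.015     ] pred cap [ 0.59152443 -0.21953637  0.015     ]
t [348.88344761 226.52895957] [302.25409659 234.78781016]
s [324.26984357 176.11933929] [306.1607231  196.28391465]
```

View pics/c0.png

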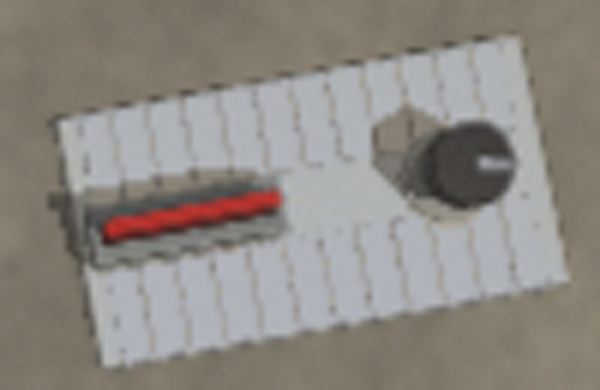

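The crop shows the red plate's top edge lying along the cutter's y axis, and the cap at about (349,227) in full-image pixels with its white line pointing to -y. The sizes match to within 2 mm. Next is the plan helper and the approach.

```bash
cat >> h.py <<'E'
from scipy.spatial.transform import Rotation as Ro
def tool(deg,tilt=0):
    # tool down, jaws along world angle deg; tilt>0 (deg, about world y): hand leans to -x, fingers to +x
    a=np.radians(deg);x=np.array([0,0,-1.]);z=np.array([np.cos(a),np.sin(a),0]);R=np.column_stack([x,np.cross(z,x),z])
    return Ro.from_euler('y',-tilt,degrees=True)*Ro.from_matrix(R)
def go(pos,rot):
    s=monitor.state();R0=Ro.from_rotvec(s["orientation"])
    d=R0.inv().apply(np.array(pos)-s["tcp_pos"])/.4;r=(R0.inv()*rot).as_rotvec()/(2*np.pi)
    print("row",np.r_[r,d].round(4).tolist(),"mm",np.linalg.norm(d)*400,"deg",np.linalg.norm(r)*360)
def st():
    s=monitor.state();M=Ro.from_rotvec(s["orientation"]).as_matrix()
    print("t",round(s["clock"],2),"tcp",s["tcp_pos"].round(4),"q",s["q"].round(3),"x",M[:,0].round(3),"z",M[:,2].round(3),"zdeg",np.degrees(np.arctan2(M[1,2],M[0,2])).round(1),"F",s["wrist_force"].round(1),"M",s["moment"].round(2),"g",round(s["grip_width"],3))
E
python3 -c "
from h import *
st()
for d in (10.7,190.7): go([.563,-.074,.20],tool(d))
"
```

```text
t 0.1 tcp [ 0.2129 -0.587   0.2302] q [-1.342  0.053  1.614  0.     1.476 -0.119] x [-0.     0.002 -1.   ] z [ 0.341 -0.94  -0.002] zdeg -70.1 F [-0.2 -0.4 -0.2] M [-0.01 -0.   -0.08] g 1.0
row [-0.2244, -0.0002, -0.0002, 0.0775, 1.26, -0.9072] mm 621.8175404997534 deg 80.76842465323188
row [0.2756, -0.0002, 0.0002, 0.0775, 1.26, -0.9072] mm 621.8175404997534 deg 99.23167121796719
```

move_arm:
  commands:
    - [-0.02,0,0,0,0.1,-0.07,1]
    - [-0.04,0,0,0,0.18,-0.13,1]
    - [-0.06,0,0,0,0.26,-0.19,1]
    - [-0.08,0,0,0,0.34,-0.25,1]
    - [-0.1,0,0,0,0.42,-0.3,1]
  force: 40

```text
clock: 0.52
tcp_pos: [0.3304, -0.4153, 0.2306]
orientation: [0.465, 1.521, -0.463]
wrist_force: [0.6, -0.4, -0.3]
grip_width: 1.005
```

```bash
python3 -c "
from h import *
st()
go([.563,-.074,.20],tool(10.7))
"
```

```text
t 0.52 tcp [ 0.3304 -0.4153  0.2306] q [-1.039 -0.174  1.831  0.     1.486 -0.447] x [-0.     0.001 -1.   ] z [ 0.83  -0.558 -0.001] zdeg -33.9 F [ 0.6 -0.4 -0.3] M [-0.07 -0.    0.01] g 1.005
row [-0.124, -0.0001, -0.0001, 0.0772, 1.0325, 0.006] mm 414.1673529509387 deg 44.64726890311567
```

move_arm:
  commands:
    - [-0.02,0,0,0,0.1,0,1]
    - [-0.04,0,0,0,0.2,0,1]
    - [-0.06,0,0,0,0.3,0,1]
    - [-0.08,0,0,0,0.4,0,1]
    - [-0.1,0,0,0,0.5,0,1]

```text
clock: 0.93
tcp_pos: [0.4432, -0.2502, 0.2309]
orientation: [-0.026, 1.571, 0.026]
wrist_force: [0.6, -0.0, -0.5]
grip_width: 0.996
```

```bash
python3 -c "
from h import *
st()
go([.563,-.074,.20],tool(10.7))
"
```

```text
t 0.93 tcp [ 0.4432 -0.2502  0.2309] q [-0.66  -0.23   1.878 -0.     1.493 -0.693] x [-0.  0. -1.] z [ 0.999  0.033 -0.   ] zdeg 1.9 F [ 0.6 -0.  -0.5] M [-0.04 -0.02 -0.03] g 0.996
row [-0.0245, -0.0, -0.0, 0.0773, 0.4304, 0.314] mm 215.34616170036162 deg 8.809437515801275
```

move_arm:
  commands:
    - [-0.01,0,0,0.0,0.09,0.07,1]
    - [-0.024,0,0,0.0,0.17,0.13,1]
    - [-0.024,0,0,0.0,0.25,0.19,1]
    - [-0.024,0,0,0.03,0.33,0.25,1]
    - [-0.024,0,0,0.06,0.4,0.3,1]

```text
clock: 1.35
tcp_pos: [0.5598, -0.0867, 0.2078]
orientation: [-0.141, 1.564, 0.14]
wrist_force: [-0.5, -1.7, 0.3]
grip_width: 0.999
```

```bash
python3 -c "
from h import *
st()
go([.563,-.074,.075],tool(10.7))
"
```

```text
t 1.35 tcp [ 0.5598 -0.0867  0.2078] q [-0.285 -0.072  1.776  0.     1.435 -0.464] x [ 0.002 -0.    -1.   ] z [0.984 0.178 0.002] zdeg 10.3 F [-0.5 -1.7  0.3] M [-0.01  0.03 -0.03] g 0.999
row [-0.0012, 0.0003, 0.0001, 0.3319, 0.0301, 0.0129] mm 133.41497693701362 deg 0.46412656110555106
```

move_arm:
  commands:
    - [-0.001,0,0,0.05,0.02,0.01,1]
    - [-0.001,0,0,0.1,0.02,0.01,1]
    - [-0.001,0,0,0.15,0.02,0.01,1]
    - [-0.001,0,0,0.15,0.02,0.01,1]

```text
clock: 1.68
tcp_pos: [0.5576, -0.079, 0.1416]
orientation: [-0.143, 1.575, 0.148]
wrist_force: [-0.6, 0.1, -1.0]
grip_width: 0.997
```

```bash
python3 -c "
from h import *
st()
go([.563,-.074,.077],tool(10.7))
a=camera('top');b=camera('side')
A=cv2.resize(a['color'][190:270,260:360],None,fx=4,fy=4,interpolation=2);B=cv2.resize(b['color'][120:230,250:370],None,fx=4,fy=4,interpolation=2)
A=cv2.copyMakeBorder(A,0,B.shape[0]-A.shape[0],0,0,0)
cv2.imwrite('pics/c1.png',cv2.cvtColor(np.hstack([A[:,:320],B]),4)[:,:800])
"
```

```text
t 1.68 tcp [ 0.5576 -0.079   0.1416] q [-0.273 -0.015  1.835 -0.     1.331 -0.458] x [-0.009  0.003 -1.   ] z [ 0.983  0.184 -0.009] zdeg 10.6 F [-0.6  0.1 -1. ] M [ 0.03 -0.03 -0.  ] g 0.997
row [-0.0003, -0.0014, -0.0007, 0.1615, 0.009, 0.017] mm 65.05310611878829 deg 0.5656420618109458
```

View pics/c1.png

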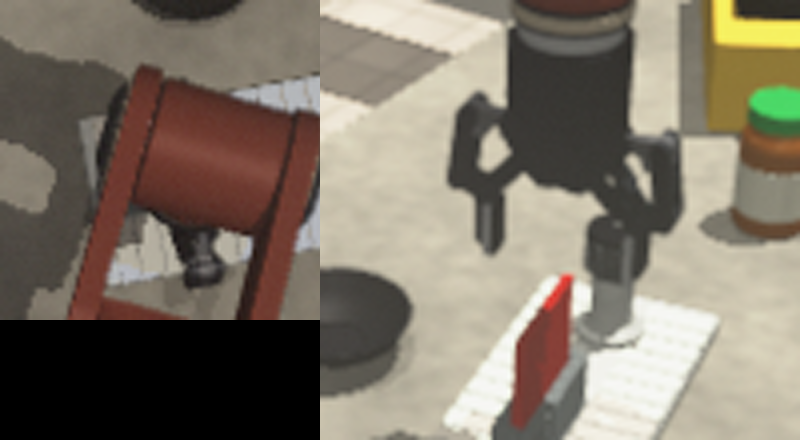

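The side crop shows the open fingers straddling the line of the plate (left tip (490,245), plate top near (560,280)), and clear of the cap. Now I descend and grip.

move_arm:
  commands:
    - [0,-0.001,0,0.04,0.01,0.017,1]
    - [0,-0.001,0,0.08,0.01,0.017,1]
    - [0,-0.001,0,0.12,0.01,0.017,1]
    - [0,-0.001,0,0.16,0.01,0.017,1]
    - [0,-0.001,0,0.16,0.01,0.017,1]

```text
clock: 2.2
tcp_pos: [0.5655, -0.0753, 0.0817]
orientation: [-0.143, 1.563, 0.145]
wrist_force: [-1.0, -0.5, -0.2]
grip_width: 0.998
```

```bash
python3 -c "
from h import *
st()
go([.563,-.074,.077],tool(10.7))
"
```

```text
t 2.2 tcp [ 0.5655 -0.0753  0.0817] q [-0.264  0.062  1.864  0.003  1.212 -0.449] x [ 0.003  0.002 -1.   ] z [0.983 0.182 0.003] zdeg 10.5 F [-1.  -0.5 -0.2] M [-0.02  0.05  0.02] g 0.998
row [-0.0005, 0.0005, -0.0002, 0.0118, 0.0043, -0.0056] mm 5.491495377685388 deg 0.27968879275220926
```

move_arm:
  commands:
    - [0,0,0,0.01,0.003,-0.005,1]
    - [0,0,0,0.01,0.003,-0.005,0.2]
    - [0,0,0,0.01,0.003,-0.005,-1]
    - [0,0,0,0.01,0.003,-0.005,-1]
    - [0,0,0,0.01,0.003,-0.005,-1]
  force: 40

```text
clock: 2.62
tcp_pos: [0.5654, -0.0747, 0.0806]
orientation: [-0.144, 1.558, 0.144]
wrist_force: [-0.1, -0.3, -0.5]
grip_width: 0.455
```

move_arm:
  commands:
    - [0,0,0,0,0,0,-1]
    - [0,0,0,0,0,0,-1]
    - [0,0,0,0,0,0,-1]
    - [0,0,0,0,0,0,-1]

```text
clock: 2.95
tcp_pos: [0.5649, -0.0745, 0.0797]
orientation: [-0.144, 1.559, 0.145]
wrist_force: [-0.0, -0.9, 1.7]
grip_width: 0.084
```

```bash
python3 -c "
from h import *
st()"
```

```text
t 2.95 tcp [ 0.5649 -0.0745  0.0797] q [-0.263  0.061  1.87   0.003  1.204 -0.448] x [ 0.007  0.001 -1.   ] z [0.983 0.183 0.007] zdeg 10.5 F [-0.  -0.9  1.7] M [-0.01  0.01 -0.05] g 0.084
```

move_arm:
  commands:
    - [0,0,0,-0.03,0,0,-1]
    - [0,0,0,-0.06,0,0,-1]
    - [0,0,0,-0.09,0,0,-1]
    - [0,0,0,-0.12,0,0,-1]
    - [0,0,0,-0.15,0,0,-1]
  force: 50

```text
clock: 3.37
tcp_pos: [0.5644, -0.0746, 0.1412]
orientation: [-0.144, 1.559, 0.145]
wrist_force: [0.0, -0.8, 0.5]
grip_width: 0.086
```

move_arm:
  commands:
    - [0,0,0,-0.05,0,0,-1]
    - [0,0,0,-0.1,0,0,-1]
    - [0,0,0,-0.15,0,0,-1]
    - [0,0,0,-0.15,0,0,-1]

```text
clock: 3.7
tcp_pos: [0.5665, -0.0753, 0.2058]
orientation: [-0.146, 1.551, 0.142]
wrist_force: [0.6, -0.0, 0.3]
grip_width: 0.086
```

```bash
python3 -c "
from h import *
st()
go([.54,.176,.20],tool(0.5))
b=camera('side');save(b,'s2')"
```

```text
t 3.7 tcp [ 0.5665 -0.0753  0.2058] q [-0.264 -0.068  1.776  0.003  1.418 -0.448] x [ 0.015 -0.001 -1.   ] z [0.983 0.183 0.015] zdeg 10.6 F [ 0.6 -0.   0.3] M [-0.04 -0.07  0.  ] g 0.086
row [0.0279, 0.0024, 0.0005, 0.0125, 0.6298, 0.0497] mm 252.73684538870125 deg 10.087583876040146
```

View pics/s2.png

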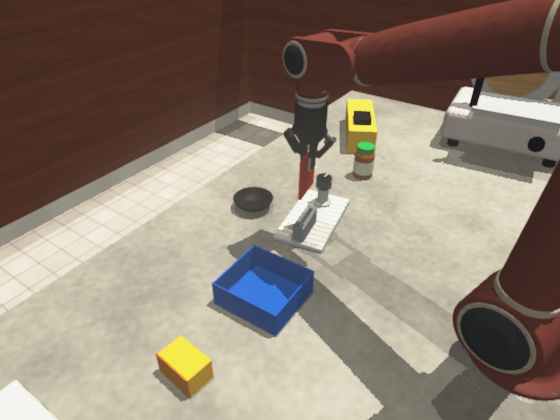

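The plate hangs upright at about (306,180), clear of the holder. Next I carry it over the pan.

move_arm:
  commands:
    - [0.01,0,0,0,0.08,0.01,-1]
    - [0.02,0,0,0,0.17,0.02,-1]
    - [0.028,0.002,0,0,0.26,0.03,-1]
    - [0.028,0.002,0,0,0.35,0.04,-1]
    - [0.028,0.002,0,0,0.44,0.05,-1]

```text
clock: 4.17
tcp_pos: [0.5501, 0.1035, 0.1977]
orientation: [-0.006, 1.58, 0.006]
wrist_force: [0.4, -0.1, -1.1]
grip_width: 0.085
```

```bash
python3 -c "
from h import *
st()
go([.53,.176,.18],tool(0.5,0))"
```

```text
t 4.17 tcp [0.5501 0.1035 0.1977] q [ 0.053 -0.074  1.795  0.     1.429  0.045] x [-0.009 -0.    -1.   ] z [ 1.     0.007 -0.009] zdeg 0.4 F [ 0.4 -0.1 -1.1] M [ 0.02 -0.05 -0.02] g 0.085
row [-0.0002, -0.0014, 0.0, 0.0448, 0.1816, -0.0485] mm 77.27369960823796 deg 0.509996374473174
```

move_arm:
  commands:
    - [0,0,0,0,0.06,-0.02,-1]
    - [0,0,0,0,0.12,-0.03,-1]
    - [0,0,0,0,0.18,-0.045,-1]
    - [0,0,0,0,0.18,-0.045,-1]

```text
clock: 4.5
tcp_pos: [0.5306, 0.1772, 0.1978]
orientation: [-0.009, 1.58, 0.011]
wrist_force: [0.3, -0.2, -1.4]
grip_width: 0.084
```

```bash
python3 -c "
from h import *
st()
print(tool(.5,30).as_matrix()[:,0])
go([.5225,.176,.14],tool(0.5,30))"
```

```text
t 4.5 tcp [0.5306 0.1772 0.1978] q [ 0.188 -0.074  1.796  0.003  1.43   0.175] x [-0.01   0.001 -1.   ] z [ 1.     0.012 -0.01 ] zdeg 0.7 F [ 0.3 -0.2 -1.4] M [-0.02 -0.02  0.05] g 0.084
[ 5.00000000e-01  4.33680869e-19 -8.66025404e-01]
row [0.0005, -0.0849, -0.0011, 0.1446, -0.003, -0.019] mm 58.33771710355348 deg 30.551493233023116
```

move_arm:
  commands:
    - [0,-0.017,0,0.03,0,-0.004,-1]
    - [0,-0.034,0,0.06,0,-0.008,-1]
    - [0,-0.051,0,0.09,0,-0.012,-1]
    - [0,-0.068,0,0.12,0,-0.016,-1]
    - [0,-0.085,0,0.145,0,-0.019,-1]

```text
clock: 4.92
tcp_pos: [0.5238, 0.1733, 0.1398]
orientation: [-0.005, 1.04, 0.007]
wrist_force: [0.6, 0.1, -1.3]
grip_width: 0.09
```

```bash
python3 -c "
from h import *
st()
go([.5225,.176,.066],tool(0.5,30))"
```

```text
t 4.92 tcp [0.5238 0.1733 0.1398] q [ 0.245 -0.356  2.2   -0.17   0.786  0.326] x [ 0.506  0.004 -0.862] z [0.862 0.007 0.506] zdeg 0.5 F [ 0.6  0.1 -1.3] M [-0.04  0.3  -0.05] g 0.09
row [-0.0002, 0.0012, -0.0006, 0.1575, 0.007, -0.0963] mm 73.91277890612845 deg 0.4748431658839352
```

move_arm:
  commands:
    - [0,0,0,0.04,0.002,-0.025,-1]
    - [0,0,0,0.08,0.004,-0.05,-1]
    - [0,0,0,0.12,0.006,-0.072,-1]
    - [0,0,0,0.14,0.006,-0.086,-1]
    - [0,0,0,0.14,0.006,-0.086,-1]

```text
clock: 5.33
tcp_pos: [0.5203, 0.1751, 0.0713]
orientation: [-0.006, 1.051, 0.006]
wrist_force: [-0.5, 0.1, -0.2]
grip_width: 0.084
```

```bash
python3 -c "
from h import *
st()
go([.5225,.176,.064],tool(0.5,30))
b=camera('side');save(b,'s3');cv2.imwrite('pics/s3c.png',cv2.resize(cv2.cvtColor(b['color'][100:350,180:380],4),None,fx=2.4,fy=2.4))"
```

```text
t 5.33 tcp [0.5203 0.1751 0.0713] q [ 0.251 -0.246  2.24  -0.202  0.651  0.373] x [ 0.497  0.002 -0.868] z [0.868 0.008 0.497] zdeg 0.5 F [-0.5  0.1 -0.2] M [-0.03  0.36 -0.02] g 0.084
row [-0.0002, -0.0005, -0.0003, 0.0186, 0.0022, -0.0043] mm 7.705227193077091 deg 0.23458820882508313
```

View pics/s3c.png

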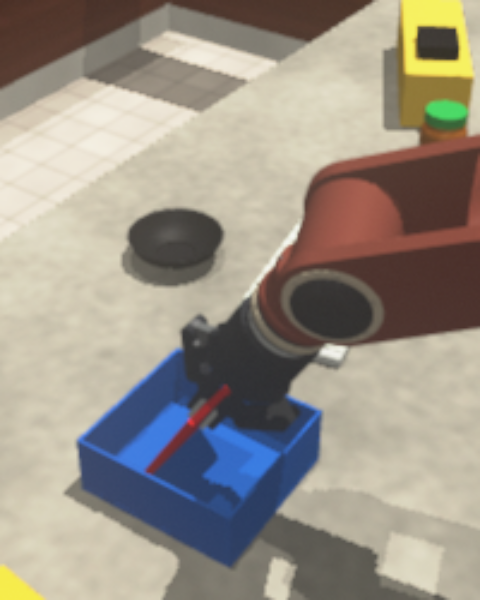

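The plate is tilted inside the pan, with its foot a few mm above the floor. I lower it slightly and open partway.

move_arm:
  commands:
    - [0,0,0,0.007,0,-0.004,-1]
    - [0,0,0,0.012,0,-0.006,-1]
    - [0,0,0,0.015,0,-0.007,-1]
    - [0,0,0,0.015,0,-0.007,-1]

```text
clock: 5.72
tcp_pos: [0.5243, 0.1764, 0.0699]
orientation: [-0.004, 1.042, 0.007]
wrist_force: [-0.2, -0.4, -0.2]
grip_width: 0.085
```

move_arm:
  commands:
    - [0,0,0,0,0,0,-0.7]
    - [0,0,0,0,0,0,-0.6]
    - [0,0,0,0,0,0,-0.5]
    - [0,0,0,0,0,0,-0.4]
    - [0,0,0,0,0,0,-0.3]

```text
clock: 6.13
tcp_pos: [0.5239, 0.1763, 0.0695]
orientation: [-0.004, 1.043, 0.007]
wrist_force: [-0.2, -0.1, -0.3]
grip_width: 0.354
```

```bash
python3 -c "
from h import *
st()
b=camera('side');save(b,'s4');cv2.imwrite('pics/s4c.png',cv2.resize(cv2.cvtColor(b['color'][190:350,200:350],4),None,fx=3,fy=3))"
```

```text
t 6.13 tcp [0.5239 0.1763 0.0695] q [ 0.252 -0.236  2.237 -0.206  0.635  0.378] x [ 0.504  0.004 -0.864] z [0.864 0.007 0.504] zdeg 0.5 F [-0.2 -0.1 -0.3] M [0.01 0.18 0.  ] g 0.354
```

View pics/s4c.png

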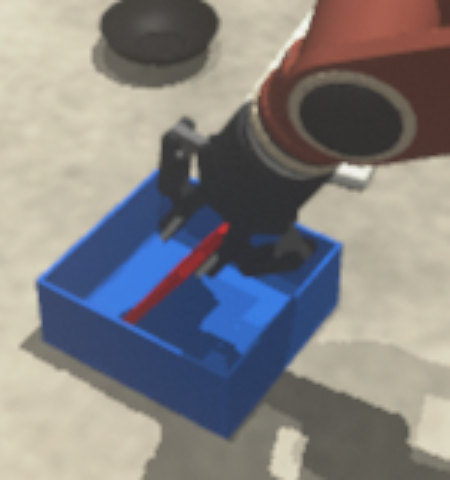

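The plate is released: its foot is on the floor and it rests on the lower finger. I withdraw along the tool axis.

move_arm:
  commands:
    - [0,0,0,-0.04,0,0,-0.2]
    - [0,0,0,-0.08,0,0,-0.2]
    - [0,0,0,-0.12,0,0,-0.2]
    - [0,0,0,-0.18,0,0,-0.2]
    - [0,0,0,-0.26,0,0,-0.2]

```text
clock: 6.6
tcp_pos: [0.47, 0.1754, 0.1578]
orientation: [-0.005, 1.047, 0.006]
wrist_force: [-0.1, -0.0, 0.2]
grip_width: 0.396
```

move_arm:
  commands:
    - [0,0.0,0,-0.08,0,0.0,0]
    - [0,0.017,0,-0.16,0,0.02,1]
    - [0,0.034,0,-0.2,0,0.05,1]
    - [0,0.051,0,-0.2,0,0.1,1]
    - [0,0.068,0,-0.2,0,0.15,1]

```text
clock: 7.02
tcp_pos: [0.484, 0.1765, 0.2622]
orientation: [-0.005, 1.469, 0.009]
wrist_force: [0.2, 0.6, -0.2]
grip_width: 1.003
```

```bash
python3 -c "
from h import *
st()
go([.56,.0,.25],tool(0))
b=camera('side');save(b,'s5');cv2.imwrite('pics/s5c.png',cv2.resize(cv2.cvtColor(b['color'][60:350,180:380],4),None,fx=2,fy=2))
a=camera('top');r=cv2.inRange(cv2.cvtColor(a['color'],cv2.COLOR_RGB2HSV),(0,140,60),(7,255,255));r[:215]=0;r[285:]=0;r[:,:190]=0;r[:,255:]=0
v,u=np.nonzero(r);print(len(u));
if len(u): print(onz(a,u.mean(),v.mean(),.02),u.min(),u.max(),v.min(),v.max())
"
```

```text
t 7.02 tcp [0.484  0.1765 0.2622] q [ 0.216 -0.299  1.886 -0.019  1.455  0.208] x [ 0.102  0.003 -0.995] z [0.995 0.009 0.102] zdeg 0.5 F [ 0.2  0.6 -0.2] M [0.08 0.09 0.  ] g 1.003
row [0.0015, 0.0162, -0.0003, 0.0484, -0.4429, 0.182] mm 192.5207758435897 deg 5.851553502314219
1244
[0.47287724 0.209422   0.02      ] 190 236 242 284
```

View pics/s5c.png

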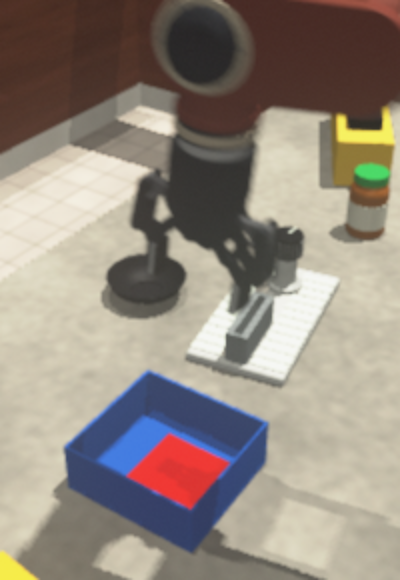

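The plate lies flat in the pan, around (270,295) in the side image, fully inside. Now the cap: I refine its position and go there with the last joint wound back near -2 rad.

```bash
python3 -c "
from h import *
go([.54,-.03,.24],tool(35))
b=np.load('s0.npy',allow_pickle=True).item();a=np.load('t0.npy',allow_pickle=True).item()
for c,box in((a,(335,215,360,242)),(b,(312,170,335,192))):
    x0,y0,x1,y1=box;h=cv2.cvtColor(c['color'],cv2.COLOR_RGB2HSV)[y0:y1,x0:x1];m=cv2.inRange(h,(0,0,0),(180,255,95))
    m=cv2.morphologyEx(m,cv2.MORPH_OPEN,np.ones((3,3)));k=max(cv2.findContours(m,0,1)[0],key=cv2.contourArea);(u,v),r=cv2.minEnclosingCircle(k);print(u+x0,v+y0,r,cv2.boundingRect(k),onz(c,u+x0,v+y0,.097))
s=camera('side');h=cv2.cvtColor(s['color'],cv2.COLOR_RGB2HSV);r=cv2.inRange(h,(0,140,90),(8,255,255));r[:260]=0;k=max(cv2.findContours(r,0,1)[0],key=cv2.contourArea);(q,w,g)=cv2.minAreaRect(k);print('plate',onz(s,*q,.012),q,w)
"
```

```text
row [-0.0962, 0.0152, 0.0048, 0.0591, -0.5149, 0.1225] mm 213.02275794969026 deg 35.0980034432841
345.5 226.5 8.746527671813965 (3, 6, 16, 14) [ 0.59221278 -0.21043423  0.097     ]
323.48802375793457 181.64371299743652 8.617369651794434 (5, 4, 14, 16) [ 0.58437941 -0.20370468  0.097     ]
plate [0.50538767 0.17499593 0.012     ] (268.5000305175781, 294.5000305175781) (39.80200958251953, 27.280029296875)
```

move_arm:
  commands:
    - [-0.019,0.004,0,0.02,-0.1,0.02,1]
    - [-0.038,0.008,0,0.03,-0.2,0.04,1]
    - [-0.057,0.012,0.002,0.04,-0.3,0.07,1]
    - [-0.076,0.015,0.004,0.05,-0.4,0.1,1]
    - [-0.095,0.015,0.005,0.06,-0.5,0.12,1]

```text
clock: 7.58
tcp_pos: [0.5296, -0.0051, 0.2408]
orientation: [-0.441, 1.519, 0.442]
wrist_force: [0.5, 0.1, 0.3]
grip_width: 1.002
```

```bash
python3 -c "
from h import *
st()
go([.591,-.2185,.20],tool(70));go([.591,-.2185,.20],tool(87))"
```

```text
t 7.58 tcp [ 0.5296 -0.0051  0.2408] q [-0.152 -0.187  1.826  0.003  1.497 -0.716] x [ 0.006  0.002 -1.   ] z [0.845 0.535 0.006] zdeg 32.3 F [0.5 0.1 0.3] M [-0.   -0.01  0.01] g 1.002
row [-0.1047, 0.0009, 0.0006, 0.1019, -0.5328, -0.1561] mm 225.7842860256681 deg 37.68737449371806
row [-0.1519, 0.0008, 0.0007, 0.1019, -0.5328, -0.1561] mm 225.7842860256681 deg 54.686777326812255
```

move_arm:
  commands:
    - [-0.019,0,0,0.02,-0.1,-0.03,1]
    - [-0.038,0,0,0.04,-0.2,-0.06,1]
    - [-0.057,0,0,0.06,-0.3,-0.09,1]
    - [-0.076,0,0,0.08,-0.4,-0.12,1]
    - [-0.095,0,0,0.1,-0.5,-0.15,1]

```text
clock: 8.0
tcp_pos: [0.5827, -0.1999, 0.202]
orientation: [-0.903, 1.369, 0.899]
wrist_force: [0.1, 0.7, 0.4]
grip_width: 1.003
```

```bash
python3 -c "
from h import *
st()
go([.591,-.2185,.15],tool(87))"
```

```text
t 8.0 tcp [ 0.5827 -0.1999  0.202 ] q [-0.453  0.047  1.668  0.004  1.421 -1.614] x [ 0.007  0.001 -1.   ] z [0.399 0.917 0.004] zdeg 66.5 F [0.1 0.7 0.4] M [-0.01 -0.07  0.06] g 1.003
row [-0.0569, 0.0005, 0.001, 0.1301, -0.0369, -0.035] mm 55.88168549348802 deg 20.498611592507984
```

move_arm:
  commands:
    - [-0.019,0,0,0.03,-0.02,-0.02,1]
    - [-0.038,0,0,0.06,-0.037,-0.035,1]
    - [-0.057,0,0.001,0.1,-0.037,-0.035,1]
    - [-0.057,0,0.001,0.13,-0.037,-0.035,1]
    - [-0.057,0,0.001,0.13,-0.037,-0.035,1]

```text
clock: 8.42
tcp_pos: [0.5891, -0.2158, 0.1466]
orientation: [-1.157, 1.237, 1.171]
wrist_force: [0.0, 0.0, -1.1]
grip_width: 0.998
```

```bash
python3 -c "
from h import *
st()
go([.591,-.2185,.066],tool(87))
b=camera('side');save(b,'s6');cv2.imwrite('pics/s6c.png',cv2.resize(cv2.cvtColor(b['color'][100:240,250:400],4),None,fx=4,fy=4))"
```

```text
t 8.42 tcp [ 0.5891 -0.2158  0.1466] q [-0.471  0.127  1.678  0.003  1.344 -1.981] x [-0.006  0.006 -1.   ] z [0.061 0.998 0.006] zdeg 86.5 F [ 0.   0.  -1.1] M [-0.01 -0.03 -0.  ] g 0.998
row [-0.0014, 0.0009, -0.0009, 0.2014, -0.0064, -0.0075] mm 80.63843384461389 deg 0.6792642841187708
```

View pics/s6c.png

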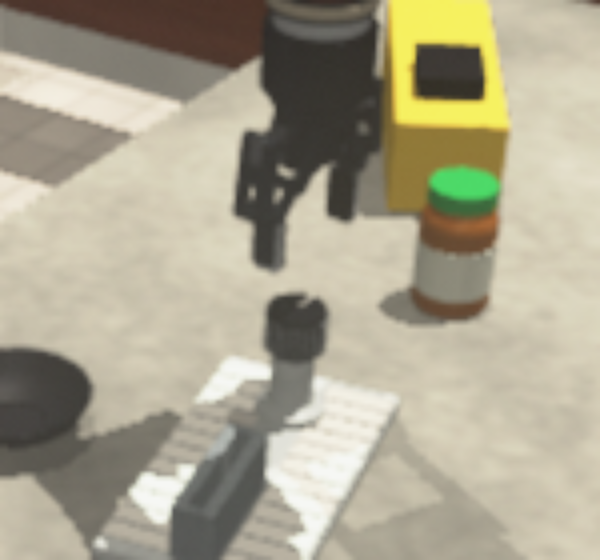

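The fingers stand over the cap, tips at (267,262) and (343,215) with the cap at (297,320), roughly centred. Descending.

move_arm:
  commands:
    - [-0.001,0,0,0.05,-0.006,-0.007,1]
    - [-0.001,0,0,0.1,-0.006,-0.007,1]
    - [-0.001,0,0,0.15,-0.006,-0.007,1]
    - [-0.001,0,0,0.2,-0.006,-0.007,1]
    - [-0.001,0,0,0.2,-0.006,-0.007,1]

```text
clock: 8.88
tcp_pos: [0.5913, -0.2181, 0.0667]
orientation: [-1.163, 1.234, 1.178]
wrist_force: [-0.6, 0.7, -0.7]
grip_width: 0.999
```

```bash
python3 -c "
from h import *
st()
go([.591,-.2185,.066],tool(87))
b=camera('side');c=np.load('s6.npy',allow_pickle=True) if 0 else b
print(proj(b,[.589,-.2158,.16])-0,proj(b,[.591,-.2185,.105]),'obs tips mid',(305/4+250,238/4+100),'cap top',(296/4+250,308/4+100))"
```

```text
t 8.88 tcp [ 0.5913 -0.2181  0.0667] q [-0.473  0.22   1.717  0.003  1.213 -1.991] x [-0.006  0.006 -1.   ] z [0.053 0.999 0.006] zdeg 87.0 F [-0.6  0.7 -0.7] M [0.01 0.04 0.02] g 0.999
row [-0.0001, 0.0009, -0.001, 0.0016, 0.0006, -0.001] mm 0.8178639293475911 deg 0.5064810937351798
[325.66698774 159.97026002] [324.24808842 176.3272546 ] obs tips mid (326.25, 159.5) cap top (324.0, 177.0)
```

Projection and observation agree to within 1 px. Closing with 60 N.

move_arm:
  commands:
    - [0,0,0,0,0,0,0]
    - [0,0,0,0,0,0,-1]
    - [0,0,0,0,0,0,-1]
    - [0,0,0,0,0,0,-1]
    - [0,0,0,0,0,0,-1]
  force: 60

```text
clock: 9.35
tcp_pos: [0.5952, -0.2188, 0.0731]
orientation: [-1.167, 1.228, 1.172]
wrist_force: [-3.0, 5.9, 8.5]
grip_width: 0.496
```

```bash
python3 -c "
from h import *
st()"
```

```text
t 9.35 tcp [ 0.5952 -0.2188  0.0731] q [-0.472  0.216  1.71   0.007  1.216 -1.993] x [ 0.002  0.006 -1.   ] z [0.052 0.999 0.006] zdeg 87.0 F [-3.   5.9  8.5] M [ 1.12  0.35 -0.05] g 0.496
```

move_arm:
  commands:
    - [0.019,0,0,0,0,0,-1]
    - [0.038,0,0,0,0,0,-1]
    - [0.057,0,0,0,0,0,-1]
    - [0.076,0,0,0,0,0,-1]
    - [0.095,0,0,0,0,0,-1]

```text
clock: 9.77
tcp_pos: [0.5947, -0.2201, 0.0726]
orientation: [-0.713, 1.448, 0.717]
wrist_force: [-3.4, 2.1, 4.6]
grip_width: 0.501
```

```bash
python3 -c "
from h import *
st()"
```

```text
t 9.77 tcp [ 0.5947 -0.2201  0.0726] q [-0.473  0.216  1.711  0.003  1.215 -1.391] x [ 0.001  0.003 -1.   ] z [0.609 0.793 0.003] zdeg 52.5 F [-3.4  2.1  4.6] M [0.24 0.41 0.11] g 0.501
```

move_arm:
  commands:
    - [0.019,0,0,0,0,0,-1]
    - [0.038,0,0,0,0,0,-1]
    - [0.057,0,0,0.001,0,0,-1]
    - [0.076,0,0,0.001,0,0,-1]
    - [0.095,0,0,0.001,0,0,-1]

```text
clock: 10.18
tcp_pos: [0.5936, -0.221, 0.072]
orientation: [-0.249, 1.558, 0.252]
wrist_force: [-5.7, -0.5, 6.1]
grip_width: 0.499
```

move_arm:
  commands:
    - [0.019,0,0,0,0,0,-1]
    - [0.038,0,0,0,0,0,-1]
    - [0.057,0,0,0.001,0,0,-1]
    - [0.076,0,0,0.001,0,0,-1]
    - [0.095,0,0,0.0015,0,0,-1]

```text
clock: 10.6
tcp_pos: [0.5922, -0.221, 0.0713]
orientation: [0.219, 1.565, -0.217]
wrist_force: [-11.7, -0.4, 10.3]
grip_width: 0.493
```

```bash
python3 -c "
from h import *
st()"
```

```text
t 10.6 tcp [ 0.5922 -0.221   0.0713] q [-4.750e-01  2.170e-01  1.712e+00 -1.000e-03  1.218e+00 -1.970e-01] x [-0.005  0.002 -1.   ] z [ 0.962 -0.274 -0.006] zdeg -15.9 F [-11.7  -0.4  10.3] M [-0.02  1.86  0.14] g 0.493
```

move_arm:
  commands:
    - [0.019,0,0,0,0,-0.003,-1]
    - [0.038,0,0,0,0,-0.006,-1]
    - [0.057,0,0,0,0,-0.007,-1]
    - [0.076,0,0,0,0,-0.008,-1]
    - [0.095,0,0,0,0,-0.008,-1]

```text
clock: 11.02
tcp_pos: [0.5908, -0.2202, 0.0709]
orientation: [0.684, 1.462, -0.682]
wrist_force: [-2.7, -1.5, 2.4]
grip_width: 0.499
```

```bash
python3 -c "
from h import *
st()"
```

```text
t 11.02 tcp [ 0.5908 -0.2202  0.0709] q [-4.750e-01  2.110e-01  1.720e+00  1.000e-03  1.212e+00  3.990e-01] x [-0.     0.001 -1.   ] z [ 0.641 -0.767 -0.001] zdeg -50.1 F [-2.7 -1.5  2.4] M [-0.2   0.48  0.09] g 0.499
```

move_arm:
  commands:
    - [0.019,0,0,0,0,0,-1]
    - [0.038,0,0,0.001,0,0,-1]
    - [0.057,0,0,0.001,0,0,-1]
    - [0.076,0,0,0.001,0,0,-1]
    - [0.095,0,0,0.001,0,0,-1]

```text
clock: 11.43
tcp_pos: [0.5905, -0.2189, 0.0704]
orientation: [1.133, 1.261, -1.132]
wrist_force: [-4.8, 4.0, 4.2]
grip_width: 0.501
```

```bash
python3 -c "
from h import *
st()"
```

```text
t 11.43 tcp [ 0.5905 -0.2189  0.0704] q [-0.474  0.211  1.72   0.002  1.213  0.992] x [-0.002  0.003 -1.   ] z [ 0.104 -0.995 -0.003] zdeg -84.0 F [-4.8  4.   4.2] M [0.53 0.66 1.93] g 0.501
```

Mz jumped from 0.09 to 1.93 N m, which suggests the stop. I press gently and hold, to confirm.

move_arm:
  commands:
    - [0.005,0,0,0,0,0,-1]
    - [0.01,0,0,0,0,0,-1]
    - [0.01,0,0,0,0,0,-1]
    - [0.01,0,0,0,0,0,-1]
  force: 80

```text
clock: 11.77
tcp_pos: [0.5916, -0.2187, 0.0704]
orientation: [1.177, 1.233, -1.173]
wrist_force: [-1.9, 4.8, 5.9]
grip_width: 0.495
```

```bash
python3 -c "
from h import *
st()"
```

```text
t 11.77 tcp [ 0.5916 -0.2187  0.0704] q [-0.473  0.212  1.72   0.003  1.211  1.049] x [ 0.001  0.003 -1.   ] z [ 0.047 -0.999 -0.003] zdeg -87.3 F [-1.9  4.8  5.9] M [0.71 0.2  2.06] g 0.495
```

move_arm:
  commands:
    - [-0.019,0,0,0,0,0,-1]
    - [-0.038,0,0,0,0,0,-1]
    - [-0.057,0,0,0,0,0,-1]
    - [-0.076,0,0,-0.001,0,0,-1]
    - [-0.095,0,0,-0.001,0,0,-1]

```text
clock: 12.18
tcp_pos: [0.5918, -0.2193, 0.071]
orientation: [0.728, 1.447, -0.721]
wrist_force: [-1.3, 2.4, 6.4]
grip_width: 0.495
```

move_arm:
  commands:
    - [-0.019,0,0,0,0,0,-1]
    - [-0.038,0,0,0,0,0,-1]
    - [-0.057,0,0,-0.001,0,0,-1]
    - [-0.076,0,0,-0.002,0,0,-1]
    - [-0.095,0,0,-0.002,0,0,-1]

```text
clock: 12.6
tcp_pos: [0.5922, -0.2197, 0.0716]
orientation: [0.263, 1.552, -0.258]
wrist_force: [2.6, 1.4, 3.8]
grip_width: 0.492
```

```bash
python3 -c "
from h import *
st()"
```

```text
t 12.6 tcp [ 0.5922 -0.2197  0.0716] q [-0.475  0.211  1.719  0.005  1.21  -0.144] x [ 0.003  0.003 -1.   ] z [ 0.945 -0.326  0.002] zdeg -19.0 F [2.6 1.4 3.8] M [ 0.25 -0.23 -0.11] g 0.492
```

move_arm:
  commands:
    - [-0.019,0,0,0,0,0,-1]
    - [-0.038,0,0,-0.001,0,0,-1]
    - [-0.06,0,0,-0.001,0,0,-1]
    - [-0.06,0,0,-0.001,0,0,-1]
    - [-0.06,0,0,-0.001,0,0,-1]

```text
clock: 13.02
tcp_pos: [0.5926, -0.2198, 0.072]
orientation: [-0.028, 1.566, 0.032]
wrist_force: [4.9, 1.5, 4.6]
grip_width: 0.494
```

```bash
python3 -c "
from h import *
st()
b=camera('side');cv2.imwrite('pics/s7.png',np.vstack([cv2.resize(cv2.cvtColor(b['color'][140:220,280:400],4),None,fx=5,fy=5)]))
h=cv2.cvtColor(b['color'],cv2.COLOR_RGB2HSV);r=cv2.inRange(h,(0,140,90),(8,255,255));r[:260]=0;k=max(cv2.findContours(r,0,1)[0],key=cv2.contourArea);print('plate',onz(b,*cv2.minAreaRect(k)[0],.012))
st()"
```

```text
t 13.02 tcp [ 0.5926 -0.2198  0.072 ] q [-0.475  0.211  1.718  0.004  1.21  -0.515] x [ 0.004  0.003 -1.   ] z [0.999 0.038 0.004] zdeg 2.2 F [4.9 1.5 4.6] M [ 0.33 -0.77  0.07] g 0.494
plate [ 0.04064657 -0.14451123  0.012     ]
t 13.07 tcp [ 0.5926 -0.2198  0.072 ] q [-0.475  0.211  1.718  0.004  1.21  -0.514] x [ 0.004  0.002 -1.   ] z [0.999 0.038 0.004] zdeg 2.2 F [4.6 2.3 5.2] M [ 0.26 -0.84  0.06] g 0.497
```

View pics/s7.png

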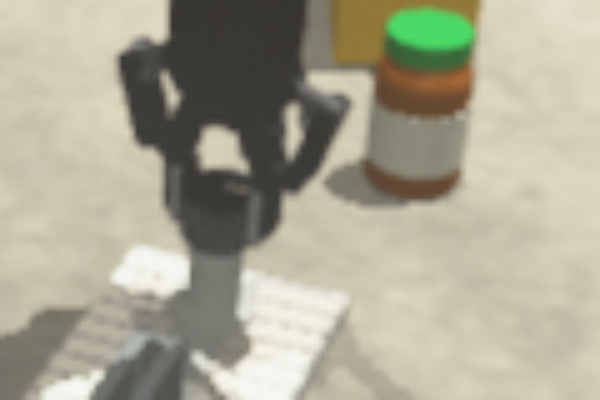

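The fingers hold the cap, and its white line points right and slightly down in the image, toward world -x, as expected. The jar is untouched. The plate number here came from a mask that caught the arm, so I recheck it within the pan region and then hand in.

```bash
python3 -c "
from h import *
b=camera('side');h=cv2.cvtColor(b['color'],cv2.COLOR_RGB2HSV);r=cv2.inRange(h,(0,140,90),(8,255,255));r[:260]=0;r[330:]=0;r[:,:210]=0;r[:,320:]=0;k=max(cv2.findContours(r,0,1)[0],key=cv2.contourArea);p=onz(b,*cv2.minAreaRect(k)[0],.012);print('plate',p)
st()
if abs(p[0]-.5155)<.05 and abs(p[1]-.176)<.05: print(ticket.job_done())
"
```

```text
plate [0.50538767 0.17499593 0.012     ]
t 13.12 tcp [ 0.5926 -0.2198  0.072 ] q [-0.475  0.211  1.718  0.004  1.21  -0.515] x [ 0.004  0.002 -1.   ] z [0.999 0.039 0.004] zdeg 2.2 F [3.9 1.5 4.9] M [ 0.26 -0.77  0.  ] g 0.491
the job is handed in; nothing more can be done
None
```

I moved the gauge plate from the holder into the wash pan, screwed the cap down to its stop and backed it off a quarter turn. I handed the job in at 13.1 s, with the cap still gripped at 80 N; the hand-in gave no verdict.

- **Plate:** it was drawn straight up, lowered into the pan tilted 30°, and released. The last check puts its centre about 10 mm from the pan's centre, lying flat.
- **Cap at the stop:** I screwed it down about 3 rad in one grip. The wrist moment jumped from 0.09 to about 2 N m and then levelled off at that value, so I took that as the stop. The fingers probably slipped a little there, which does not affect the back-off angle.
- **Back-off:** the tool turned back 89.5° and rose 1.6 mm, which matches a quarter turn of the thread. The white line, as far as it could be read between the fingers, agrees roughly (a slip of up to about 25° would look much the same).
- **Bystanders:** the jar looked unmoved in the last picture; the dish and the cheese I did not measure again at the end.
- **Checks that disagreed:** one plate reading at the end was wrong because the colour mask caught the arm. Limiting the mask to the pan gave the earlier position again. An automatic fit of the cap's position was also off by about 1 to 2 cm because of the shadow, so I used the position worked out from the cutter's outline; it matched both views to within about 1 px.

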